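Shut the rinse-spout ball valve on the balcony

TASK

The boots are rinsed: turn off the water at the rinse spout by swinging the lever of the ball valve on the pipe that ends in a down-turned spout a quarter turn clockwise (seen from above) until it is fully shut against its stop, square across its pipe. Leave the lever of the other valve, on the pipe with the capped end, as it is.

Things in the scene. Friction and masses are not known exactly. Their poses are not given: they have to be found in the camera images.
- spout_lever (a joint): Lever angle of the valve on the spout pipe, rad, about a vertical axis, growing clockwise from above. 0 = fully open (lever along its pipe, pointing away from the spout, towards the robot side); 1.571 = fully shut on a hard stop, square across the pipe. Starts at 0 to 0.25. About 0.22 N m of friction (2 to 3 N at the grip); stays where it is left.
- spout_pivot (a point): On the turning axis of the spout valve's lever, at lever mid-height, 125 mm up. Lever points along its -x. The level 27 mm galvanised pipe below (top 89 mm up), fixed on a 220 x 90 mm plank, ends in a bent, down-turned spout over a small dish, 200 mm from the axis, up to 109 mm high. The brass valve housing is up to 99 mm high, 44 mm either way along the pipe.
- spout_grip (a point): Centre of the black plastic grip on the spout valve's lever, 85 mm from the turning axis, 125 mm up. Grip 75 mm long (45 to 120 mm from the axis), 18 mm wide, 12 mm high; nothing under it nearer than the pipe. x axis: along the lever from grip to pivot.
- capped_grip (a point): The same point on the identical lever of the other valve, whose pipe ends in a straight cap with a small square head, not a spout. Either valve may stand on the left or the right. This lever also starts near open and is to be left alone.

How it is judged:
By the outcome, as a careful person would: the job done as asked, in the order asked, and still so for the second after the job is handed in, with the robot touching nothing.
It also fails if it takes over 32 s, if anything falls off the work surface, if the arm or the gripper's body presses on something with over 40 N, if the wrist force passes 120 N, or if a joint passes its speed limit or range.

ROBOT

A 6-joint arm with a two-finger parallel gripper is mounted at the origin on the work surface. World frame = base frame: x ahead of the robot, y to its left, z up, the work surface at z = 0. Lengths are in m, angles in rad, forces in N, time in s.
With the tool pointing down it reaches from about 0.35 to 0.875 m from the base axis. Payload 15.5 kg.
Tool frame: the origin (TCP) lies at the very end of the fingers, on their centre line; the grasp point (between the pads) lies ctrl.grip_depth behind it (ctrl.grip_depth is the distance from the TCP to the grasp point, in m); z points along the fingers, y is the direction in which the jaws open and shut (so a half turn about z gives the same grasp; the last joint's range is limited). The gripper opens to 85 mm and grips with 20 to 120 N. Pads are 22 mm wide; open, the fingers measure 114 mm over their backs; the gripper's body (76 mm by 85 mm) begins 54 mm behind the grasp point. The pads swing forward as they close: fully open they stand 13 mm farther back than shut.
Start: joints at [1.145, 0.494, 1.345, -0, 1.302, -0.096], TCP at [0.203, 0.591, 0.231] pointing down, gripper open.
Joint ranges: [-2.91, 2.91], [-0.82, 2.16], [0.22, 2.67], [-1.22, 4.37], [0.12, 2.79], [-3.08, 3.08]. Speed limits (rad/s): [1.89, 1.89, 2.57, 3.01, 3.01, 3.01].

INTERFACE

Orientations are given as a unit quaternion [w, x, y, z].
In Python, from rig import readout, imaging, order, ctrl gives the robot as it stands.
- The arm moves only by the tool apply_moves, never from a script. Its argument "moves" is text: rows parted by semicolons, each of 4 numbers parted by spaces: the shift along the tool's x, y, z in mm, then the turn about the tool's z in rad. A call has 1 to 8 rows; each row shifts and turns the pose as measured when the row begins, along the tool's axes as they then stand; what a row does not reach is not made up. A row lasts 1/8 s, in which the tool goes at most 62.5 mm and 10.7 degrees, less where a joint would pass 70% of its speed; a pose out of reach is approached as far as the arm can. A call is refused whole if a number of a shift passes 62.5 or a number of a turn 0.188, either way. A call with a gripper value outside its range is refused whole. "fingers" is the finger opening in mm, from 0 to 85.4, set as the call begins (left out, the last holds). The fingers move at their own pace and stop on an object; "squeeze" is the grip in N (left out, the last holds). Time passes only in rows, so rows that do not move let the fingers close. It gives the time, the measured TCP pose, the force and the opening at its end, in the units of the state.
- readout.read_state(): the state, without advancing time (a new reading comes with each control period).
- imaging.get_image(name): name is "scene" or "top" or "wrist"; returns the picture (384x512x3 uint8, red, green, blue); there is no depth.
- imaging.calibration(name): a dict with "K" (3x3 intrinsics, pixels), "R" (3x3) and "t" (3): a world point X has camera coordinates R X + t; the wrist camera has in their place "T_tool_cam" (4x4, takes a point from camera to tool coordinates, whose origin is the TCP and whose axes are the flange's). Camera axes: x right, y down, z forward; pixel columns grow to the right and rows downward; lengths in m; the calibration is good to about 2 mm. A picture is of the moment at which its call begins: read the wrist's pose just before it. calibration takes no time and is no camera call.
- order.finish_job(): hands the job in, once; it reports no verdict.
The state is a dict: "t": time; "joint_pos": joint angles; "dq": joint speeds; "joint_torque": joint torques, N m; "tcp_pos": TCP position; "tcp_rot": TCP orientation; "wrist_force": force on the tool from outside, world axes, zero at the start; "torque": the same for the moment, N m; "gripper_width": opening from 0.0 (shut) to 1.0 (fully open).
Only numpy, scipy, OpenCV 4.12 (cv2) and the standard library are available. Lean on these libraries where they do the work, as an engineer would, in place of code of your own. Each camera call takes 0.05 s, during which the arm holds its last target. There are 200 camera calls.

## Working session

There is one attempt and no reset: what is moved stays moved. The work goes in short steps, Python scripts to look and compute and a tool call to move; the robot and the scene stay as the last step left them, time stands still between calls to the robot, and variables do not carry over. Pictures are saved under pics/ and viewed, about 8 in all and at most 12, crops included, and the job is handed in when it is done.

Besides the shell and the picture viewer there is one more tool, called after "Emit:" as name(argument=value, ...) on one line, values as JSON. apply_moves: Moves the arm, as the interface text tells. Its arguments: {"type":"object","properties":{"moves":{"type":"string"},"fingers":{"type":"number"},"squeeze":{"type":"number"}},"required":["moves"]}

```bash
mkdir -p pics
python3 - <<'E'
from rig import readout, imaging, ctrl
import cv2
s=readout.read_state();print(s['t'],s['tcp_pos'],s['tcp_rot'],s['gripper_width'],ctrl.grip_depth)
for n in('scene','top'):
    im=imaging.get_image(n);cv2.imwrite(f'pics/{n}0.png',im[:,:,::-1])
    c=imaging.calibration(n);print(n,c)
E
```

```text
0.0 [0.20288501 0.59078354 0.23070809] [-1.37668861e-04  1.64662715e-01  9.86349747e-01 -5.90253211e-04] 1.0014590380026944 0.0187
scene {'K': array([[387.28724742,   0.        , 254.59149749],
       [  0.        , 387.28724742, 192.79808271],
       [  0.        ,   0.        ,   1.        ]]), 'R': array([[ 0.43830484,  0.89880763, -0.00580688],
       [ 0.67535211, -0.33358585, -0.65773855],
       [-0.59311752,  0.2843683 , -0.75322392]]), 't': array([-0.18508947, -0.24049812,  1.2862276 ])}
top {'K': array([[480.09722095,   0.        , 248.42211161],
       [  0.        , 480.09722095, 199.16522883],
       [  0.        ,   0.        ,   1.        ]]), 'R': array([[ 0.02869849, -0.99953993,  0.00981444],
       [-0.9892284 , -0.02980961, -0.14331279],
       [ 0.14353942, -0.00559587, -0.98962878]]), 't': array([-0.04118387,  0.51675756,  1.0342048 ])}
```

View pics/top0.png

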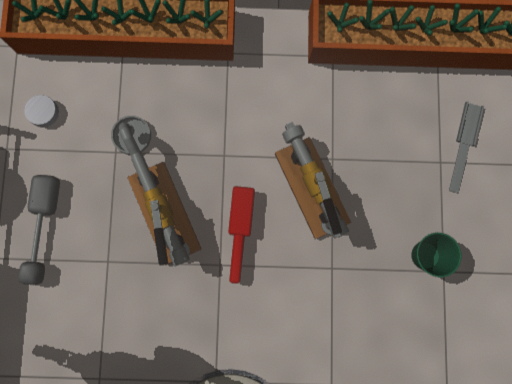

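View pics/scene0.png

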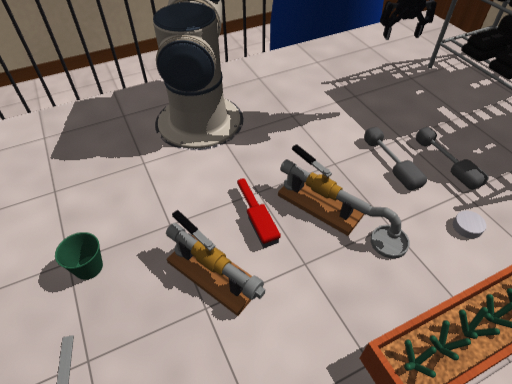

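The spout valve is at left in the top view: spout at about (125,130), grip about (161,245). The capped valve is at right. I'll enlarge the spout valve.

```bash
python3 - <<'E'
import cv2
im=cv2.imread('pics/top0.png')[110:280,90:260];cv2.imwrite('pics/crop.png',cv2.resize(im,None,fx=3.5,fy=3.5,interpolation=cv2.INTER_CUBIC))
E
cat > h.py <<'E'
import numpy as np
from rig import imaging
def at(n,u,v,z):
    c=imaging.calibration(n);R,t=c['R'],c['t']
    d=R.T@np.linalg.solve(c['K'],[u,v,1.]);o=-R.T@t
    return o+d*(z-o[2])/d[2]
E
```

```text
(no output)
```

View pics/crop.png

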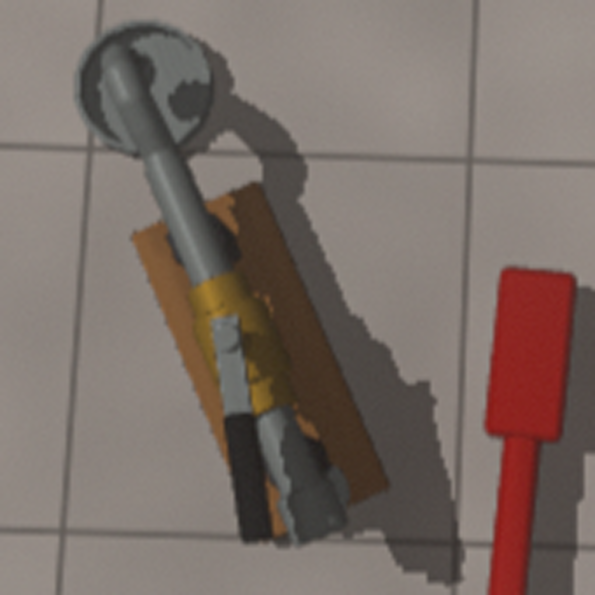

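Run:
```python
from h import *
f=lambda x,y,z:at('top',90+(x+.5)/3.5-.5,110+(y+.5)/3.5-.5,z)
p=f(228,335,.131);a=f(240,415,.131);b=f(257,541,.131)
print(p,a,b,np.linalg.norm(a-p),np.linalg.norm(b-p))
g=p+(b-p)/np.linalg.norm(b-p)*.085
s=f(118,62,.105); q=f(188,210,.089);q2=f(318,520,.089)
print('grip',g,'lever ang',np.arctan2(*(b-p)[1::-1]),'pipe',np.arctan2(*(p-s)[1::-1]),np.arctan2(*(q2-q)[1::-1]),np.linalg.norm(p-s))
```

```text
[0.48577472 0.16396149 0.131     ] [0.43961709 0.15444632 0.131     ] [0.36813839 0.14079715 0.131     ] 0.047128181112712025 0.11989534320393498
grip [0.40237625 0.1475391  0.131     ] lever ang -2.947165336612374 pipe -2.6927497946224954 -2.6965846008094316 0.18900391016361442
```

Emit:
apply_moves(moves="-20 -22 0 0;-40 -43 0 0;-40 -43 0 0;-40 -43 0 0;-40 -43 0 0;-40 -43 0 0;-40 -43 0 0;-40 -43 0 0", fingers=0, squeeze=30)

```text
t: 1.1
tcp_pos: [0.3848, 0.1789, 0.2293]
tcp_rot: [-0.0, 0.161, 0.987, -0.001]
wrist_force: [0.6, 0.5, -0.2]
gripper_width: -0.001
```

```bash
cat >> h.py <<'E'
from rig import readout
from scipy.spatial.transform import Rotation as Ro
def to(X):
    s=readout.read_state();R=Ro.from_quat(s['tcp_rot'],scalar_first=True).as_matrix()
    print('t',s['t'],'tcp',s['tcp_pos'].round(4),'F',s['wrist_force'].round(1),'w',round(s['gripper_width'],3),'joints',s['joint_pos'].round(2))
    for x in np.atleast_2d(X): print('need mm',(1e3*R.T@(x-s['tcp_pos'])).round(1))
    return R
def station(phi,r=.08,gap=0.,z=.108,pipe=-2.695,p=np.array([.4858,.1640])):
    "TCP to push a lever at joint angle phi: behind it by finger half-size + half grip width + gap"
    R=Ro.from_quat(readout.read_state()['tcp_rot'],scalar_first=True).as_matrix()
    a=pipe-phi; l=np.array([np.cos(a),np.sin(a)]); n=np.array([l[1],-l[0]])
    h=.011*abs(n@R[:2,0])+.0145*abs(n@R[:2,1])+.009+gap
    return np.r_[p+r*l-h*n,z]
E
python3 -c "
from h import *
to([station(.25,gap=.02),station(.25,gap=.02,z=.2)])"
```

```text
t 1.1 tcp [0.3848 0.1789 0.2293] F [ 0.6  0.5 -0.2] w -0.001 joints [ 0.3   0.22  1.81 -0.    1.12 -0.95]
need mm [-54.5 -62.4 121.5]
need mm [-54.5 -62.5  29.5]
```

Emit:
apply_moves(moves="-29 -33 0 0;-26 -30 0 0;0 0 0 0;0 0 40 0;0 0 30 0;0 0 0 0")

```text
t: 1.85
tcp_pos: [0.4182, 0.0965, 0.158]
tcp_rot: [0.0, 0.164, 0.986, -0.001]
wrist_force: [-0.3, -0.8, -0.1]
gripper_width: 0.001
```

```bash
python3 -c "
from h import *
import cv2
to(station(.25,gap=.02))
cv2.imwrite('pics/t1.png',cv2.resize(imaging.get_image('top')[110:280,90:260,::-1],None,fx=3.5,fy=3.5,interpolation=cv2.INTER_CUBIC))
cv2.imwrite('pics/w1.png',imaging.get_image('wrist')[:,:,::-1])
import numpy as np
a=cv2.imread('pics/t1.png')[:,:,:];b=cv2.resize(cv2.imread('pics/w1.png'),(0,0),fx=.39,fy=.39)
c=np.zeros((595,800,3),np.uint8);c[:595,:595]=a;c[:b.shape[0],595:595+b.shape[1]]=b;cv2.imwrite('pics/c1.png',c)"
```

```text
t 1.85 tcp [0.4182 0.0965 0.158 ] F [-0.3 -0.8 -0.1] w 0.001 joints [ 0.09  0.33  1.9  -0.    0.91 -1.15]
need mm [ 3.4  4.9 50. ]
```

View pics/w1.png

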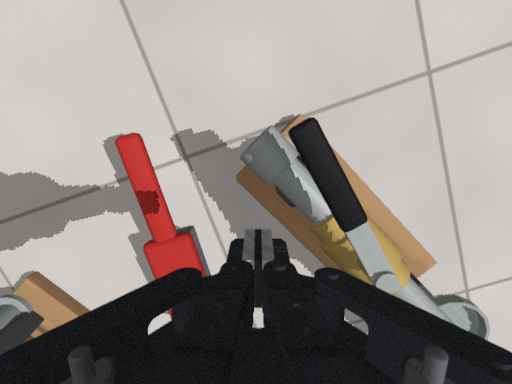

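The wrist view shows the closed fingertips at (258,240), clear of the black grip running from (303,125) to (355,222). Beneath the tips there is only floor and plank edge. I'll check my lever estimate against this view and compute the descent and push stations.

```bash
python3 -c "
from h import *
s=readout.read_state();R=Ro.from_quat(s['tcp_rot'],scalar_first=True).as_matrix()
c=imaging.calibration('wrist');T=c['T_tool_cam']
p=np.array([.4858,.164,.131]);l=np.array([np.cos(-2.947),np.sin(-2.947),0])
for r in(0,.045,.12):
  X=np.linalg.inv(T)@np.r_[R.T@(p+r*l-s['tcp_pos']),1];u=c['K']@X[:3];print(r,(u/u[2])[:2])
S=[station(f) for f in(.25,.45,.65,.85,1.05,1.25,1.4,1.5,1.571)]
to(S)
print((1e3*np.diff(S,axis=0)@R).round(1))"
```

```text
0 [384.7845331  283.62742335]
0.045 [356.25050308 229.02343992]
0.12 [300.73246189 122.78165781]
t 1.95 tcp [0.4195 0.0966 0.1598] F [1.2 0.3 0.4] w -0.001 joints [ 0.09  0.33  1.9  -0.    0.92 -1.15]
need mm [14.9 21.7 51.7]
need mm [26.7 34.7 51.7]
need mm [35.6 50.6 51.7]
need mm [40.9 66.9 51.6]
need mm [43.4 81.9 51.6]
need mm [42.8 97.8 51.6]
need mm [ 40.2 109.9  51.6]
need mm [ 37.3 117.9  51.6]
need mm [ 34.7 123.4  51.6]
[[11.8 13.1 -0. ]
 [ 8.9 15.9 -0. ]
 [ 5.3 16.3 -0. ]
 [ 2.5 15.  -0. ]
 [-0.6 15.9 -0. ]
 [-2.6 12.1  0. ]
 [-2.9  8.   0. ]
 [-2.6  5.5  0. ]]
```

Projection agrees with the image to a few pixels. Descend, then begin pushing.

Emit:
apply_moves(moves="0 0 26 0;0 0 26 0;0 0 0 0;8 11 0 0;8 11 0 0;12 13 0 0;9 16 0 0;5 16 0 0")

```text
t: 2.95
tcp_pos: [0.4053, 0.1798, 0.1156]
tcp_rot: [0.009, 0.163, 0.987, 0.002]
wrist_force: [0.7, -4.5, -1.3]
gripper_width: -0.002
```

```bash
python3 -c "
from h import *
to([station(f) for f in(.65,.85,1.05,1.25,1.4,1.5,1.571)])"
```

```text
t 2.95 tcp [0.4053 0.1798 0.1156] F [ 0.7 -4.5 -1.3] w -0.002 joints [ 0.29  0.41  1.93 -0.01  0.78 -0.95]
need mm [ -4.8 -23.6   7.6]
need mm [ 0.5 -7.3  7.6]
need mm [2.9 7.7 7.6]
need mm [ 2.3 23.6  7.7]
need mm [-0.3 35.7  7.8]
need mm [-3.2 43.6  7.9]
need mm [-5.9 49.2  8. ]
```

Emit:
apply_moves(moves="2 8 3 0;0 10 2 0;-1 10 1 0;-2 8 0 0")

```text
t: 3.45
tcp_pos: [0.4178, 0.2165, 0.1106]
tcp_rot: [0.009, 0.162, 0.987, 0.001]
wrist_force: [-1.6, -3.8, 0.0]
gripper_width: 0.002
```

```bash
python3 -c "
from h import *
to([station(f) for f in(1.4,1.5,1.571)])
import cv2
cv2.imwrite('pics/t2.png',cv2.resize(imaging.get_image('top')[110:280,90:260,::-1],None,fx=3.5,fy=3.5,interpolation=cv2.INTER_CUBIC))"
```

```text
t 3.45 tcp [0.4178 0.2165 0.1106] F [-1.6 -3.8  0. ] w 0.002 joints [ 0.36  0.45  1.87 -0.01  0.8  -0.88]
need mm [-0.5 -3.   2.6]
need mm [-3.4  4.9  2.7]
need mm [-6.1 10.5  2.7]
```

View pics/t2.png

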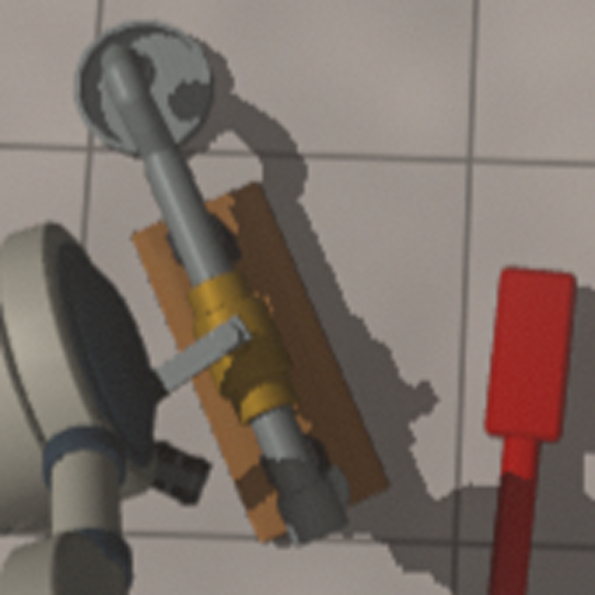

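The lever now runs from (235,333) to (165,378) in the crop, nearly square. Next I push in small steps to the stop.

Emit:
apply_moves(moves="-2 5 0 0;-1 4 0 0")

```text
t: 3.75
tcp_pos: [0.4245, 0.2248, 0.1106]
tcp_rot: [0.009, 0.163, 0.987, 0.002]
wrist_force: [-1.5, -2.3, -0.1]
gripper_width: -0.001
```

Emit:
apply_moves(moves="-1 4 0 0;-1 4 0 0")

```text
t: 4.0
tcp_pos: [0.4284, 0.2314, 0.1105]
tcp_rot: [0.008, 0.163, 0.987, 0.001]
wrist_force: [-9.9, -15.9, 3.3]
gripper_width: -0.002
```

Emit:
apply_moves(moves="-3 2 0 0;-3 3 0 0")

```text
t: 4.25
tcp_pos: [0.4286, 0.2316, 0.1094]
tcp_rot: [0.002, 0.163, 0.987, -0.003]
wrist_force: [-24.6, -13.0, 16.7]
gripper_width: -0.0
```

```bash
python3 -c "
from h import *
to(station(1.571))
import cv2
cv2.imwrite('pics/t3.png',cv2.resize(imaging.get_image('top')[110:280,90:260,::-1],None,fx=3.5,fy=3.5,interpolation=cv2.INTER_CUBIC))"
```

```text
t 4.25 tcp [0.4286 0.2316 0.1094] F [-24.6 -13.   16.7] w -0.0 joints [ 0.38  0.48  1.82 -0.01  0.85 -0.86]
need mm [-0.7 -7.3  1.5]
```

View pics/t3.png

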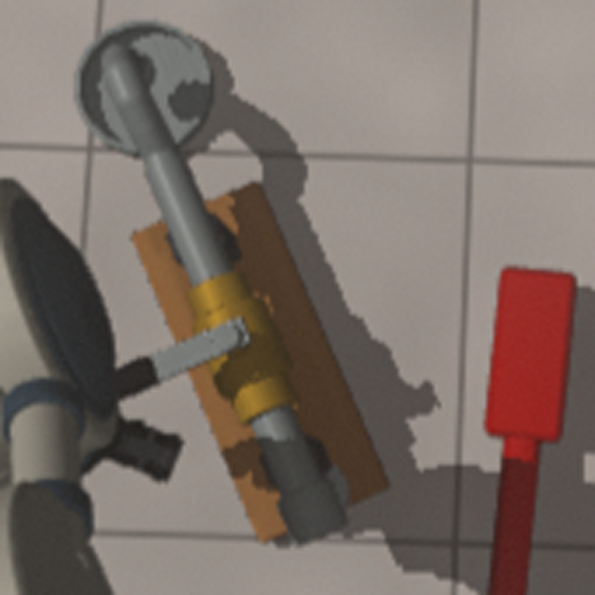

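The reaction is now 28 N along the lever normal with no motion, so the lever is on its stop. I'll back off along the normal, raise, and look.

Emit:
apply_moves(moves="10 -10 0 0;20 -20 0 0;10 -10 0 0;0 0 -40 0;0 0 -50 0;30 -30 -20 0;40 -40 0 0;0 0 0 0")

```text
t: 5.3
tcp_pos: [0.2872, 0.1633, 0.2238]
tcp_rot: [0.005, 0.163, 0.987, -0.001]
wrist_force: [1.1, 0.4, 0.1]
gripper_width: 0.002
```

```bash
python3 -c "
from h import *
to(station(1.571))
import cv2
cv2.imwrite('pics/t4.png',imaging.get_image('top')[:,:,::-1])
im=cv2.imread('pics/t4.png');a=cv2.resize(im[110:280,70:240],(480,480),interpolation=cv2.INTER_CUBIC)
cv2.imwrite('pics/c4.png',cv2.hconcat([a,cv2.resize(im[100:260,250:360],(320,480))]))"
```

```text
t 5.3 tcp [0.2872 0.1633 0.2238] F [1.1 0.4 0.1] w 0.002 joints [ 0.34  0.08  2.01 -0.01  1.05 -0.9 ]
need mm [-111.5  103.   116.8]
```

View pics/c4.png

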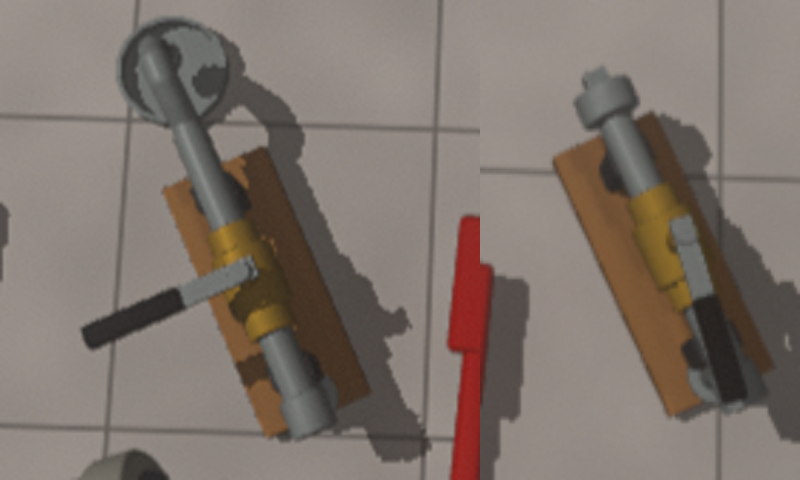

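The view shows the spout lever from its pivot at (248,268) to its tip at (88,338). It is square across the pipe, and the capped valve's lever is unmoved. I'll work out the angle and hand in.

```bash
python3 -c "
from h import *
f=lambda x,y:at('top',70+(x+.5)/2.824-.5,110+(y+.5)/2.824-.5,.131)
b=f(88,338);a=f(182,298);d=b-np.array([.4858,.164,.131]);d2=b-a
print(-2.695-np.arctan2(d[1],d[0])+2*np.pi,-2.695-np.arctan2(d2[1],d2[0])+2*np.pi,np.linalg.norm(d))
"
```

```text
1.5599458458578308 1.577258434878269 0.11750798095117392
```

```bash
python3 -c "
from rig import order
print(order.finish_job())"
```

```text
the job is handed in; nothing more can be done
None
```

The spout valve is shut: I pushed its lever about a quarter turn clockwise with the closed fingers until it met the stop, then backed away and handed the job in. It took about 5.4 s of robot time.

- **At the stop:** the last push met about 28 N square to the lever, with no further movement. Two readings off the final picture put the lever at 1.56 and 1.58 rad, against 1.571 for fully shut.
- **Other valve:** in the final picture the capped valve's lever looks unmoved; I judged this by eye and did not measure it.
- **Robot clear:** the wrist force was back to about 1 N after backing away, so the robot was touching nothing.
- **Disagreement:** at the stop the fingers were about 7 mm off where I had calculated. The force and the picture both showed the lever shut, so I did not look into it further.

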